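# Close a snap-fit instrument case in a trigger clamp press and release it

### The arm

A 7-joint arm with a two-finger parallel gripper is mounted at the origin on the work surface. World frame = base frame: x ahead of the robot, y to its left, z up, the work surface at z = 0. Lengths are in m, angles in rad, forces in N, time in s.
With the tool pointing down it reaches from about 0.425 to 0.925 m from the base axis. Payload 6.8 kg.
Tool frame: the origin (TCP) lies midway between the tips of the shut fingers; the grasp point (between the pads) lies 19 mm behind it; z points along the fingers, y is the direction in which the jaws open and shut (so a half turn about z gives the same grasp; the last joint's range is limited). The gripper opens to 85 mm and grips with 20 to 120 N. Pads are 22 mm wide; open, the fingers measure 114 mm over their backs; the gripper's body (76 mm by 85 mm) begins 54 mm behind the grasp point. The pads swing forward as they close: fully open they stand 13 mm farther back than shut.
Start: joints at [1.135, 0.477, 0.022, 1.555, -0.011, 1.109, -0.083], TCP at [0.217, -0.639, 0.231] pointing down, gripper open.
Joint ranges: [-2.96, 2.96], [-0.34, 2.1], [-1.41, 1.46], [0.24, 2.44], [-1.37, 4.51], [0.17, 1.92], [-2.96, 2.96]. Speed limits (rad/s): [2.39, 2.39, 3.14, 3.14, 3.14, 3.14, 3.14].

### API

Orientations are given as a rotation vector (axis times angle).
In Python, from bench import r gives the robot as it stands. The module is installed in compiled form; this text tells all that it offers.
- The arm moves only by the tool apply_moves, never from a script. Its argument "plan" is a list that holds one entry, the list of rows, each a list of 7 numbers: the turn, a rotation vector about the tool's x, y, z scaled (see below), then the shift along the tool's x, y, z scaled (see below), then the closure, from -1 (fully open) to 1 (shut). In form: [[[wx, wy, wz, tx, ty, tz, grip], ...]]. A call has 1 to 12 rows; each row is the pose to reach, as a shift and turn from the pose commanded when the call began, along the tool's axes at that moment, turning the shorter way round; what a row does not reach only later rows make up. The controller multiplies each number of a shift by 0.4 m and each number of a turn by 180 degrees. A row lasts 1/12 s, in which the tool goes at most 41.7 mm and 7.16 degrees, less where a joint would pass 70% of its speed; a pose out of reach is approached as far as the arm can. A call with a number of a shift or a turn outside -1 to 1 is refused whole. A call with a gripper value outside its range is refused whole. The fingers move at their own pace and stop on an object; "force" is the grip in N (left out, the last holds). Time passes only in rows, so rows that repeat a pose let the fingers close. It gives the time, the measured TCP pose, the force and the opening at its end, in the units of the state.
- r.get_obs(): the state, without advancing time (a new reading comes with each control period).
- r.grab_frame(name): name is "scene" or "top" or "wrist"; returns a dict with "pixels" (384x512x3 uint8, blue, green, red), "fx", "fy", "cx", "cy" (pixels), "pose" (4x4, takes a point from camera to world coordinates). Camera axes: x right, y up, looking along -z (the intrinsics and any distortion apply to the point x, -y, -z); pixel columns grow to the right and rows downward; lengths in m; the calibration is good to about 2 mm. A picture is of the moment at which its call begins. There is no depth.
- r.hand_in(): hands the job in, once; it reports no verdict.
The state is a dict: "clock": time; "joints": joint angles; "qvel": joint speeds; "tau": joint torques, N m; "tcp_pos": TCP position; "orientation": TCP orientation; "contact_force": force on the tool from outside, world axes, zero at the start; "moment": the same for the moment, N m; "grip_width": finger opening in m.
Only numpy, scipy, OpenCV 4.12 (cv2) and the standard library are available. Lean on these libraries where they do the work, as an engineer would, in place of code of your own. Each camera call takes 0.05 s, during which the arm holds its last target. There are 200 camera calls.

### The job

Use the trigger clamp to press the lid of the plastic case fully home: squeeze the trigger, stroke after stroke, until the jaw has come up to the lid and pushed it shut, but stop as soon as the trigger goes solid so that the case is not crushed. Then press the clamp's release tab and draw the jaw well back (2 cm or so) off the closed case, let go of everything, and leave the case standing where it is and the other things on the bench undisturbed.

Things in the scene. Friction and masses are not known exactly. Their poses are not given: they have to be found in the camera images.
- jig: Plywood board fixed to the bench, 15 mm thick (x -166 to 134, y -135 to 117 mm), with a trigger bar clamp lying on its side. Origin at bench height under the bar. x: along the toothed bar (16 mm wide) to the black fixed jaw (pad face at x 90 mm, top 57 mm up); y: to the jaw side, where the case stands; handle and trigger lie on the -y side. All clamp parts are centred 42 mm above the bench.
- head: Black head sliding on the bar. Axes as the jig's; origin on the bar's line, at bench height. In mm: housing x -24 to 18, y -52 to 68; handle x -30 to -8, y -120 to -50; both z 27 to 57. Slides on to the fixed jaw (+x) at about 7 N, clicking over a 3 mm ratchet that stops it going back; with the release tab held in it slides back at about 2 N. Moves like a 5 kg mass: go slowly (40 mm/s).
- handle_grip (a point): Middle of the fixed handle, 88 mm from the bar, 42 mm above the bench. The handle is 22 mm thick along head x (rear face 11 mm towards -x of this point), 70 mm long along y, 30 mm high.
- trigger_front (a point): Point on the front face of the trigger blade (14 mm thick along x, 62 mm long along y, 24 mm high), 88 mm from the bar, 42 mm above the bench. Free, it is 58 mm in front of the handle's rear face along head x; fully squeezed, 38 mm.
- trigger (a joint): Trigger angle, rad: 0 free (sprung forward), 0.14 fully squeezed; hinged 148 mm from the grip point. Its spring takes 2.5 to 5.5 N at the grip; any more goes to the jaw, times 2.2, so 12 to 24 N does the job. A full stroke walks the head 3 to 9 mm; let it spring right back (below 0.02) between strokes. With the lid home it goes solid, short of 0.13.
- tab: Release tab behind the housing, 24 mm along y, 20 mm high. Axes and origin as the head's when out. Pressed towards head +x (to the housing): 5.5 mm of travel, more than 4 mm frees the ratchet if the trigger is free. Takes 4 to 15 N, most when the clamp is tight; it binds while the head is being pushed back, so press first, then draw back. Springs out when let go.
- tab_face (a point): Centre of the tab's rear face, where it is pressed: 33 mm from the bar on the handle side, 42 mm above the bench. The housing's front face, opposite, is 54 mm away along head +x with the tab out; tab and housing can be pinched together there and the head drawn back so.
- jaw_face (a point): Centre of the front face of the head's soft rubber pad (50 x 34 mm), which presses on the lid. The pad gives 1 mm for each 14 N.
- case: Grey two-part plastic case, loose, standing on edge on the plywood between the jaws: 80 mm along y, 55 mm high, 46 mm along x when shut. Axes as the jig's, within a few degrees. Origin under the middle of the main shell (28 mm along x), which stands 0 to 4 mm short of the fixed jaw's pad.
- lid: Lid of the case, 18 mm along x, on the side of the sliding head. Its origin falls on the case's origin when it is home; at the start it stands 5 to 9 mm out along case -x. Its outer face is 32 mm from this origin along -x. It needs about 12 N to push in and stays where it is pushed; the case cracks at more than 40 N.
- pot: Small aluminium pot, 34 mm across and 24 mm high, on the plywood behind the head. Origin at its underside. To be left alone.
- pcb: Bare brown circuit board, 50 x 36 mm, lying on the mat by the clamp. Origin at its underside. To be left alone.
- cutters: Side cutters with red handles, about 100 mm long, lying on the mat by the clamp. Origin at the pivot, at its underside. To be left alone.
Things that resemble listed ones, but are neither listed nor needed, are in the scene too. Leave any green or yellow look-alike of the case alone.

How it is judged:
By the outcome, as a careful person would: the job done as asked, in the order asked, and still so for the second after the job is handed in, with the robot touching nothing.
It also fails if it takes over 61 s, if anything falls off the work surface, if the arm or the gripper's body presses on something with over 40 N, if the wrist force passes 120 N, or if a joint passes its speed limit or range.

## Working session

There is one attempt and no reset: what is moved stays moved. The work goes in short steps, Python scripts to look and compute and a tool call to move; the robot and the scene stay as the last step left them, time stands still between calls to the robot, and variables do not carry over. Pictures are saved under pics/ and viewed, on a budget of 10 in all, crops included, one or two more only if the job needs it, and the job is handed in when it is done.

Besides the shell and the picture viewer there is one more tool, called after "Emit:" by a JSON object that holds its "method" and its "body", one argument or row to a line. apply_moves: Moves the arm, as the interface text tells. Its arguments: {"type":"object","properties":{"plan":{"type":"array","items":{"type":"array","items":{"type":"array","items":{"type":"number","minimum":-1,"maximum":1}}}},"force":{"type":"number"}},"required":["plan"]}

```bash
mkdir -p pics
cat > h.py <<'E'
import numpy as np, cv2
from bench import r
from scipy.spatial.transform import Rotation as R
def snap(n,f):
    d=r.grab_frame(n); cv2.imwrite('pics/'+f+'.png',d['pixels'])
    np.savez('pics/'+f+'.npz',**{k:d[k] for k in('fx','fy','cx','cy','pose')}); return d
def back(f,uv,z):
    d=np.load('pics/'+f+'.npz'); T=d['pose']; out=[]
    for (u,v),zz in zip(uv,np.broadcast_to(z,len(uv))):
        ray=T[:3,:3]@np.array([(u-d['cx'])/d['fx'],-(v-d['cy'])/d['fy'],-1]); c=T[:3,3]
        out.append(c+ray*(zz-c[2])/ray[2])
    return np.array(out)
def proj(f,P):
    d=np.load('pics/'+f+'.npz'); T=d['pose']; q=(np.atleast_2d(P)-T[:3,3])@T[:3,:3]
    return np.c_[d['cx']+d['fx']*q[:,0]/-q[:,2], d['cy']-d['fy']*q[:,1]/-q[:,2]]
E
python3 - <<'E'
from h import *
for n in('scene','top','wrist'):
    d=snap(n,n+'0'); print(n,d['fx'],d['pose'].round(3).tolist(),[k for k in d])
o=r.get_obs(); print(o)
a=cv2.imread('pics/top0.png'); cv2.imwrite('pics/top0b.png',cv2.resize(a,(800,600),interpolation=cv2.INTER_CUBIC))
E
```

```text
scene 434.5305091754511 [[-0.564, -0.534, 0.629, 1.159], [0.825, -0.346, 0.446, 0.48], [-0.021, 0.771, 0.636, 0.701], [0.0, 0.0, 0.0, 1.0]] ['pixels', 'fx', 'fy', 'cx', 'cy', 'pose']
top 464.8487883224052 [[-0.028, 0.985, -0.169, 0.4], [-0.999, -0.031, -0.015, 0.036], [-0.02, 0.168, 0.986, 0.898], [0.0, 0.0, 0.0, 1.0]] ['pixels', 'fx', 'fy', 'cx', 'cy', 'pose']
wrist 285.59494947621783 [[0.321, 0.907, 0.272, 0.287], [-0.947, 0.308, 0.091, -0.616], [-0.001, -0.287, 0.958, 0.374], [0.0, 0.0, 0.0, 1.0]] ['pixels', 'fx', 'fy', 'cx', 'cy', 'pose']
{'clock': 0.15, 'joints': array([ 1.13488663,  0.47762487,  0.02236049,  1.55619829, -0.01151979,
        1.10933092, -0.08311913]), 'qvel': array([-0.00225822, -0.00182154,  0.00105047, -0.0023269 , -0.00132728,
       -0.00205453, -0.00059188]), 'tau': array([ 2.14278662e-03, -5.96930659e+01,  1.61012448e+00, -2.81487912e+01,
        1.26611468e-02,  6.63470157e-03,  2.32933519e-05]), 'tcp_pos': array([ 0.21717421, -0.63862591,  0.23055052]), 'orientation': array([-3.09811552e+00, -5.12357522e-01,  5.05034169e-04]), 'contact_force': array([0.32194011, 0.02139831, 0.66212754]), 'moment': array([-0.00285286, -0.00554119, -0.05713293]), 'grip_width': 0.08500979849557806}
```

View pics/top0b.png

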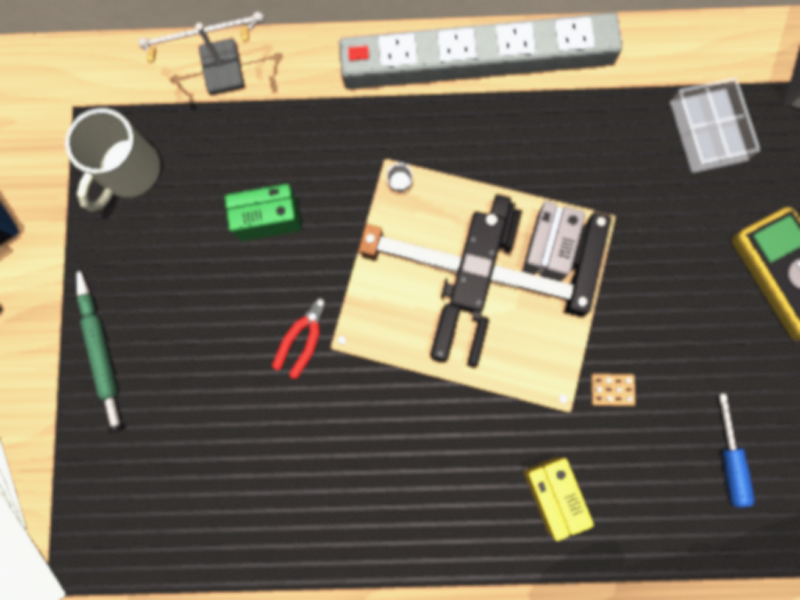

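View pics/scene0.png

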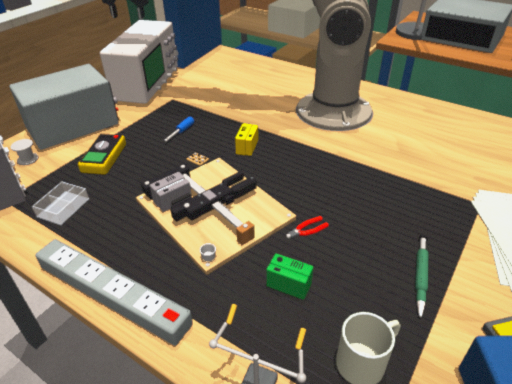

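```bash
cat >> h.py <<'E'
def jigfit(f,uv):
    W=back(f,uv,.015)[:,:2]; M=np.array([[-.166,.117],[.134,.117],[.134,-.135],[-.166,-.135]])
    mc,wc=M.mean(0),W.mean(0); A=(M-mc).T@(W-wc); t=np.arctan2(A[0,1]-A[1,0],A[0,0]+A[1,1])
    Q=np.array([[np.cos(t),-np.sin(t)],[np.sin(t),np.cos(t)]]); o=wc-Q@mc
    return t,o,Q,((W-o)@Q-M)*1000
E
python3 - <<'E'
from h import *
s=1.5625
t,o,Q,res=jigfit('top0',np.array([[386,159],[615,214],[571,411],[332,348]])/s)
print(t,o,res.round(1))
pts={'handle_end':(438,358),'tab':(445,290),'trig_end':(474,365),'bar rear':(362,240),'padtop':(517,200),'padbot':(508,250),'lid':(536,205),'fixjaw':(590,215)}
for k,v in pts.items(): print(k,((back('top0',[np.array(v)/s],.057)[0,:2]-o)@Q*1000).round(1))
a=cv2.imread('pics/top0.png')[90:270,205:400]; cv2.imwrite('pics/crop1.png',cv2.resize(a,None,fx=4,fy=3.2 and 4,interpolation=cv2.INTER_CUBIC)[:600])
E
```

```text
-1.8566613600876156 [ 0.58763086 -0.05062666] [[ 1.4 -0.4]
 [-1.1  0.6]
 [-0.8 -0.4]
 [ 0.5  0.2]]
handle_end [ -36.6 -118.2]
tab [-48.5 -38.3]
trig_end [   5.8 -115.6]
bar rear [-159.6   -4.1]
padtop [ 8.  90.2]
padbot [11.9 27.4]
lid [31.4 89.8]
fixjaw [96.6 93.7]
```

View pics/crop1.png

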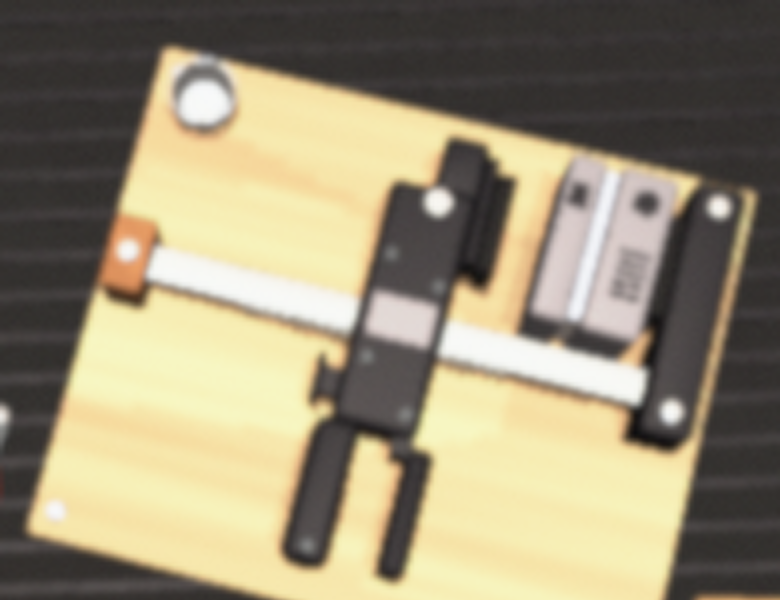

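Run:
```python
from h import *
s=1.5625
t,o,Q,res=jigfit('top0',(np.array([[165,47],[754,190],[0,0],[28,530]])/4+[205,90])*1.0 if 0 else np.array([[386,159],[615,214],[571,411],[332,348]])/s)
P={'hous rear bot':(335,413,57),'hous rear top':(396,185,57),'hous fr bot':(412,437,57),'hous fr top':(467,212,57),'tab rear':(313,383,52),'handle rear end':(284,550,57),'handle rear mid':(303,480,57),'handle front mid':(343,487,57),'trig fr mid':(422,510,54),'trig rear mid':(395,500,54),'pad front top':(514,180,57),'pad fr bot':(487,285,57),'lid rear top':(572,157,70),'lid rear bot':(530,318,70),'main front top':(676,180,70),'main fr bot':(637,340,70),'fixedjaw screw':(719,207,57),'screw2':(671,412,57),'barL':(165,265,50)}
for k,v in P.items(): print(k,((back('top0',[np.array(v[:2])/4+[205,90]],v[2]/1e3)[0,:2]-o)@Q*1000).round(1))
```

```text
hous rear bot [-38.  -50.3]
hous rear top [-37.   62.1]
hous fr bot [ -1.2 -52.3]
hous fr top [-1.8 57.6]
tab rear [-51.4 -38.3]
handle rear end [ -44.9 -117.3]
handle rear mid [-44.5 -84.1]
handle front mid [-26.1 -82.6]
trig fr mid [ 11.4 -83.4]
trig rear mid [ -1.6 -82. ]
pad front top [15.9 78.2]
pad fr bot [15.4 25.9]
lid rear top [38.5 91.2]
lid rear bot [37.2 12.2]
main front top [87.2 92.3]
main fr bot [86.3 14.3]
fixedjaw screw [111.1  89.1]
screw2 [110.6 -11.3]
barL [-132.7   -0.5]
```

```bash
cat >> h.py <<'E'
TH=-1.8566613600876156; O=np.array([0.58763086,-0.05062666]); QJ=np.array([[np.cos(TH),-np.sin(TH)],[np.sin(TH),np.cos(TH)]])
def st():
    o=r.get_obs(); Rt=R.from_rotvec(o['orientation']).as_matrix(); return o,Rt
def goal(jx,jy,z):
    """row to reach jig x,y (mm), world z (mm), jaws along jig x, tool down"""
    o,Rt=st(); p=np.r_[O+QJ@np.array([jx,jy])/1e3,z/1e3]
    ex=np.r_[QJ[:,0],0]; best=None
    for s in(1,-1):
        y=s*ex; zz=np.array([0,0,-1.]); G=np.c_[np.cross(y,zz),y,zz]
        w=R.from_matrix(Rt.T@G).as_rotvec()
        if best is None or np.linalg.norm(w)<np.linalg.norm(best[0]): best=(w,s)
    print('turn',(best[0]/np.pi).round(4),'shift',(Rt.T@(p-o['tcp_pos'])/.4).round(4),'sign',best[1])
def where():
    o,Rt=st(); q=(o['tcp_pos'][:2]-O)@QJ*1000; F=o['contact_force']; f=F[:2]@QJ
    print('t %.2f jig x %.1f y %.1f z %.1f  yax.jigx %.3f zdown %.4f Fjig %.1f %.1f Fz %.1f grip %.1f J'%(o['clock'],*q,o['tcp_pos'][2]*1e3,Rt[:2,1]@QJ[:,0],-Rt[2,2],*f,F[2],o['grip_width']*1e3),o['joints'].round(2))
E
python3 -c "
from h import *
where(); goal(-17.5,-88,200)"
```

```text
t 0.15 jig x 668.6 y -189.6 z 230.6  yax.jigx 0.818 zdown 1.0000 Fjig -0.1 0.3 Fz 0.7 grip 85.0 J [ 1.13  0.48  0.02  1.56 -0.01  1.11 -0.08]
turn [-0.0004  0.0002  0.1953] shift [ 1.1954 -1.2559  0.0781] sign 1
```

Emit:
{"method": "apply_moves", "body": {
  "plan": [
    [[0, 0, 0.195, 0.777, -0.816, 0.05, -1], [0, 0, 0.195, 0.777, -0.816, 0.05, -1], [0, 0, 0.195, 0.777, -0.816, 0.05, -1], [0, 0, 0.195, 0.777, -0.816, 0.05, -1], [0, 0, 0.195, 0.777, -0.816, 0.05, -1], [0, 0, 0.195, 0.777, -0.816, 0.05, -1], [0, 0, 0.195, 0.777, -0.816, 0.05, -1], [0, 0, 0.195, 0.777, -0.816, 0.05, -1], [0, 0, 0.195, 0.777, -0.816, 0.05, -1], [0, 0, 0.195, 0.777, -0.816, 0.05, -1], [0, 0, 0.195, 0.777, -0.816, 0.05, -1], [0, 0, 0.195, 0.777, -0.816, 0.05, -1]]
  ],
  "force": 20
}}

```text
clock: 1.15
tcp_pos: [0.4095, -0.2228, 0.2112]
orientation: [-3.109, 0.429, -0.001]
contact_force: [-0.1, 0.5, -0.3]
grip_width: 0.0852
```

```bash
python3 -c "
from h import *
where(); goal(-17.5,-88,170)"
```

```text
t 1.15 jig x 215.4 y -122.4 z 211.2  yax.jigx 1.000 zdown 1.0000 Fjig -0.5 -0.2 Fz -0.3 grip 85.2 J [ 0.46  0.16 -0.1   2.05  0.02  0.93 -1.5 ]
turn [-0.0009 -0.0001  0.0037] shift [ 0.0926 -0.581   0.1045] sign 1
```

Emit:
{"method": "apply_moves", "body": {
  "plan": [
    [[0, 0, 0.003, 0.092, -0.581, 0.1, -1], [0, 0, 0.003, 0.092, -0.581, 0.1, -1], [0, 0, 0.003, 0.092, -0.581, 0.1, -1], [0, 0, 0.003, 0.092, -0.581, 0.1, -1], [0, 0, 0.003, 0.092, -0.581, 0.1, -1], [0, 0, 0.003, 0.092, -0.581, 0.1, -1], [0, 0, 0.003, 0.092, -0.581, 0.1, -1], [0, 0, 0.003, 0.092, -0.581, 0.1, -1]]
  ]
}}

```text
clock: 1.82
tcp_pos: [0.5073, -0.0155, 0.1708]
orientation: [-3.108, 0.454, 0.002]
contact_force: [-0.1, -0.3, -0.7]
grip_width: 0.0852
```

```bash
python3 -c "
from h import *
where(); goal(-17.5,-88,26)
snap('wrist','w1'); snap('scene','s1'); a=cv2.imread('pics/w1.png')
# predicted points
W=lambda x,y,z: np.r_[O+QJ@np.array([x,y])/1e3,z/1e3]
for p in [(-46.5,-88,57),(11.5,-88,54),(-52.5,-33,52),(1.5,-33,57),(16,50,57),(-24.5,-120,57),(90,50,57),(-166,-135,15),(134,-135,15)]: 
  u=proj('w1',W(*p))[0]; print(p,u.round(1)); cv2.circle(a,tuple(int(i) for i in u.round()),2,(0,0,255),-1)
cv2.imwrite('pics/w1b.png',cv2.resize(a,(800,600),interpolation=cv2.INTER_CUBIC))
"
```

```text
t 1.82 jig x -11.0 y -87.0 z 170.8  yax.jigx 1.000 zdown 1.0000 Fjig 0.3 -0.0 Fz -0.7 grip 85.2 J [ 0.11  0.29 -0.24  2.    0.09  0.87 -2.04]
turn [-0.0001  0.0004 -0.0014] shift [-0.0022 -0.0161  0.3619] sign 1
(-46.5, -88, 57) [216.4 187.9]
(11.5, -88, 54) [278.  186.7]
(-52.5, -33, 52) [207.7 127.7]
(1.5, -33, 57) [268.  127.8]
(16, 50, 57) [287.   21.6]
(-24.5, -120, 57) [240.5 219.5]
(90, 50, 57) [379.8  21. ]
(-166, -135, 15) [116.8 218.1]
(134, -135, 15) [383.5 216.6]
```

View pics/w1b.png

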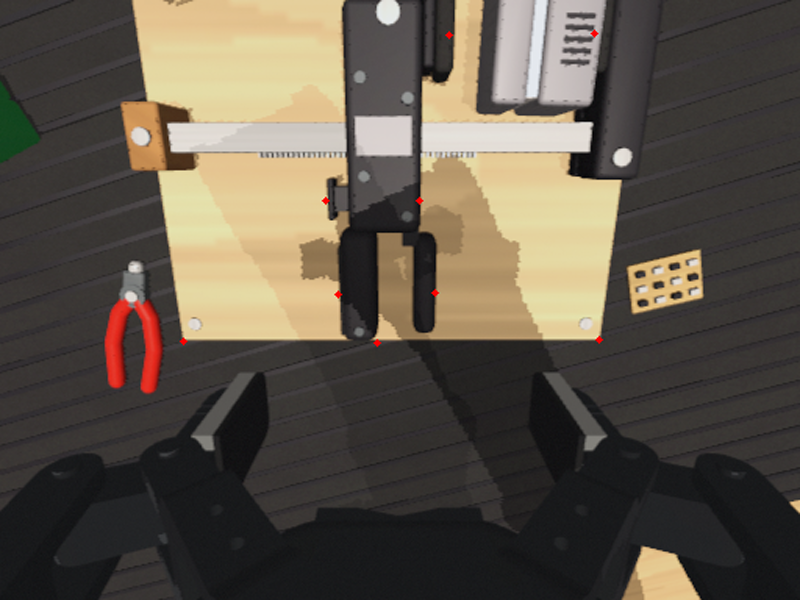

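Emit:
{"method": "apply_moves", "body": {
  "plan": [
    [[0, 0, -0.001, -0.002, -0.0138, 0.1, -1], [0, 0, -0.001, -0.002, -0.0138, 0.2, -1], [0, 0, -0.001, -0.002, -0.0138, 0.27, -1], [0, 0, -0.001, -0.002, -0.0138, 0.32, -1], [0, 0, -0.001, -0.002, -0.0138, 0.36, -1], [0, 0, -0.001, -0.002, -0.0138, 0.377, -1], [0, 0, -0.001, -0.002, -0.0138, 0.377, -1], [0, 0, -0.001, -0.002, -0.0138, 0.377, -0.55], [0, 0, -0.001, -0.002, -0.0138, 0.377, -0.5]]
  ]
}}

```text
clock: 2.67
tcp_pos: [0.5088, -0.0124, 0.0217]
orientation: [-3.108, 0.457, -0.003]
contact_force: [0.1, -0.0, 0.2]
grip_width: 0.0649
```

```bash
python3 -c "
from h import *
where()"
```

```text
t 2.67 jig x -14.5 y -86.4 z 21.7  yax.jigx 1.000 zdown 1.0000 Fjig -0.0 0.1 Fz 0.2 grip 64.9 J [ 0.06  0.52 -0.19  2.09  0.19  0.54 -2.13]
```

Emit:
{"method": "apply_moves", "body": {
  "plan": [
    [[0, 0, 0, 0, -0.005, 0, -0.45], [0, 0, 0, 0, -0.005, 0, -0.4], [0, 0, 0, 0, -0.006, 0, -0.34], [0, 0, 0, 0, -0.008, 0, -0.27], [0, 0, 0, 0, -0.01, 0, -0.2], [0, 0, 0, 0, -0.01, 0, -0.2]]
  ],
  "force": 20
}}

```text
clock: 3.17
tcp_pos: [0.5096, -0.0078, 0.0216]
orientation: [3.108, -0.456, 0.002]
contact_force: [-1.5, 0.6, 9.4]
grip_width: 0.0511
```

```bash
python3 -c "
from h import *
where()"
```

```text
t 3.17 jig x -19.1 y -86.9 z 21.6  yax.jigx 1.000 zdown 1.0000 Fjig -0.1 -1.6 Fz 9.4 grip 51.1 J [ 0.05  0.53 -0.19  2.09  0.19  0.54 -2.14]
```

Emit:
{"method": "apply_moves", "body": {
  "plan": [
    [[0, 0, 0, 0, -0.001, 0, -0.12], [0, 0, 0, 0, -0.003, 0, -0.04], [0, 0, 0, 0, -0.005, 0, 0.04], [0, 0, 0, 0, -0.006, 0, 0.12], [0, 0, 0, 0, -0.006, 0, 0.2], [0, 0, 0, 0, -0.006, 0, 0.2]]
  ]
}}

```text
clock: 3.67
tcp_pos: [0.509, -0.0075, 0.0217]
orientation: [3.105, -0.459, -0.002]
contact_force: [-6.2, -3.3, 17.5]
grip_width: 0.0379
```

```bash
python3 -c "
from h import *
where()"
```

```text
t 3.67 jig x -19.2 y -87.6 z 21.7  yax.jigx 1.000 zdown 1.0000 Fjig 5.0 -5.0 Fz 17.5 grip 37.9 J [ 0.04  0.53 -0.19  2.09  0.19  0.55 -2.14]
```

Emit:
{"method": "apply_moves", "body": {
  "plan": [
    [[0, 0, 0, 0, 0.006, 0, -0.1], [0, 0, 0, 0, 0.016, 0, -0.35], [0, 0, 0, 0, 0.025, 0, -0.5], [0, 0, 0, 0, 0.025, 0, -0.5], [0, 0, 0, 0, 0.025, 0, -0.45], [0, 0, 0, 0, 0.024, 0, -0.36], [0, 0, 0, 0, 0.022, 0, -0.26], [0, 0, 0, 0, 0.021, 0, -0.16], [0, 0, 0, 0, 0.02, 0, -0.06], [0, 0, 0, 0, 0.019, 0, 0.04], [0, 0, 0, 0, 0.0175, 0, 0.14], [0, 0, 0, 0, 0.0175, 0, 0.2]]
  ]
}}

```text
clock: 4.67
tcp_pos: [0.5068, -0.0132, 0.0214]
orientation: [3.106, -0.458, -0.003]
contact_force: [-6.1, -3.1, 17.3]
grip_width: 0.0376
```

```bash
python3 -c "
from h import *
where(); snap('top','t2')"
```

```text
t 4.67 jig x -13.1 y -88.1 z 21.4  yax.jigx 1.000 zdown 1.0000 Fjig 4.7 -4.9 Fz 17.3 grip 37.6 J [ 0.06  0.52 -0.19  2.09  0.19  0.54 -2.13]
```

Emit:
{"method": "apply_moves", "body": {
  "plan": [
    [[0, 0, 0, 0, 0.006, 0, -0.1], [0, 0, 0, 0, 0.016, 0, -0.35], [0, 0, 0, 0, 0.025, 0, -0.5], [0, 0, 0, 0, 0.025, 0, -0.5], [0, 0, 0, 0, 0.025, 0, -0.45], [0, 0, 0, 0, 0.024, 0, -0.36], [0, 0, 0, 0, 0.022, 0, -0.28], [0, 0, 0, 0, 0.021, 0, -0.2], [0, 0, 0, 0, 0.019, 0, -0.12], [0, 0, 0, 0, 0.017, 0, -0.04], [0, 0, 0, 0, 0.016, 0, 0.04], [0, 0, 0, 0, 0.016, 0, 0.1]]
  ]
}}

```text
clock: 5.72
tcp_pos: [0.5053, -0.0189, 0.0213]
orientation: [3.107, -0.456, -0.002]
contact_force: [-6.8, -0.5, 14.9]
grip_width: 0.0384
```

```bash
python3 -c "
from h import *
where(); d=snap('top','t3'); a=d['pixels'][90:215,290:400]; cv2.imwrite('pics/t3c.png',cv2.resize(a,None,fx=4.8,fy=4.8,interpolation=cv2.INTER_CUBIC))"
```

```text
t 5.72 jig x -7.2 y -87.9 z 21.3  yax.jigx 1.000 zdown 1.0000 Fjig 2.4 -6.3 Fz 14.9 grip 38.4 J [ 0.07  0.52 -0.19  2.09  0.19  0.54 -2.12]
```

View pics/t3c.png

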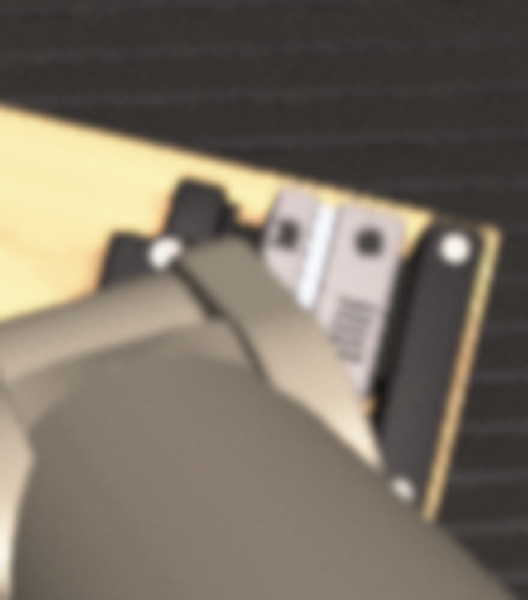

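Emit:
{"method": "apply_moves", "body": {
  "plan": [
    [[0, 0, 0, 0, 0.006, 0, -0.1], [0, 0, 0, 0, 0.016, 0, -0.35], [0, 0, 0, 0, 0.025, 0, -0.5], [0, 0, 0, 0, 0.025, 0, -0.5], [0, 0, 0, 0, 0.025, 0, -0.45], [0, 0, 0, 0, 0.024, 0, -0.36], [0, 0, 0, 0, 0.022, 0, -0.28], [0, 0, 0, 0, 0.021, 0, -0.24], [0, 0, 0, 0, 0.021, 0, -0.2], [0, 0, 0, 0, 0.0195, 0, -0.16], [0, 0, 0, 0, 0.019, 0, -0.12], [0, 0, 0, 0, 0.019, 0, -0.12]]
  ]
}}

```text
clock: 6.77
tcp_pos: [0.5041, -0.0248, 0.0216]
orientation: [-3.108, 0.455, -0.001]
contact_force: [-4.2, 1.8, 14.0]
grip_width: 0.0479
```

```bash
python3 -c "
from h import *
where()"
```

```text
t 6.77 jig x -1.2 y -87.4 z 21.6  yax.jigx 1.000 zdown 1.0000 Fjig -0.6 -4.6 Fz 14.0 grip 47.9 J [ 0.08  0.52 -0.19  2.1   0.19  0.54 -2.11]
```

Emit:
{"method": "apply_moves", "body": {
  "plan": [
    [[0, 0, 0, 0, -0.001, 0, -0.08], [0, 0, 0, 0, -0.002, 0, -0.04], [0, 0, 0, 0, -0.003, 0, 0.0], [0, 0, 0, 0, -0.004, 0, 0.04], [0, 0, 0, 0, -0.005, 0, 0.08], [0, 0, 0, 0, -0.005, 0, 0.1]]
  ]
}}

```text
clock: 7.27
tcp_pos: [0.5042, -0.0242, 0.0219]
orientation: [3.107, -0.458, -0.001]
contact_force: [-6.7, -0.6, 20.1]
grip_width: 0.0448
```

```bash
python3 -c "
from h import *
where()"
```

```text
t 7.27 jig x -1.8 y -87.5 z 21.9  yax.jigx 1.000 zdown 1.0000 Fjig 2.5 -6.2 Fz 20.1 grip 44.8 J [ 0.08  0.52 -0.19  2.1   0.19  0.54 -2.11]
```

Emit:
{"method": "apply_moves", "body": {
  "plan": [
    [[0, 0, 0, 0, -0.001, 0, 0.15], [0, 0, 0, 0, -0.001, 0, 0.15], [0, 0, 0, 0, -0.001, 0, 0.15]]
  ]
}}

```text
clock: 7.52
tcp_pos: [0.5048, -0.0226, 0.022]
orientation: [-3.107, 0.457, -0.001]
contact_force: [-4.0, 22.0, 23.2]
grip_width: 0.0414
```

```bash
python3 -c "
from h import *
where(); d=snap('top','t4'); a=d['pixels'][90:215,290:400]; cv2.imwrite('pics/t4c.png',cv2.resize(a,None,fx=4.8,fy=4.8,interpolation=cv2.INTER_CUBIC))"
```

```text
t 7.52 jig x -3.5 y -87.4 z 22.0  yax.jigx 1.000 zdown 1.0000 Fjig -20.0 -10.1 Fz 23.2 grip 41.4 J [ 0.08  0.52 -0.19  2.1   0.19  0.54 -2.11]
```

View pics/t4c.png

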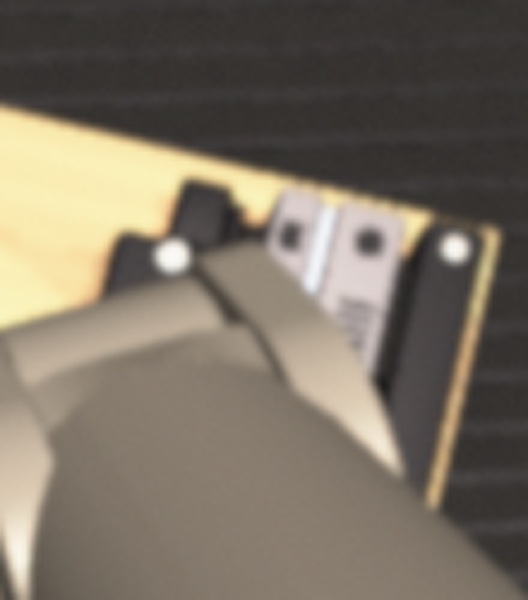

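Emit:
{"method": "apply_moves", "body": {
  "plan": [
    [[0, 0, 0, 0, -0.004, 0, 0.15], [0, 0, 0, 0, -0.006, 0, 0.15], [0, 0, 0, 0, -0.006, 0, 0.15]]
  ]
}}

```text
clock: 7.82
tcp_pos: [0.505, -0.0214, 0.0221]
orientation: [3.107, -0.457, -0.0]
contact_force: [-7.1, -0.4, 22.9]
grip_width: 0.039
```

```bash
python3 -c "
from h import *
where()"
```

```text
t 7.82 jig x -4.8 y -87.5 z 22.1  yax.jigx 1.000 zdown 1.0000 Fjig 2.4 -6.7 Fz 22.9 grip 39.0 J [ 0.07  0.52 -0.19  2.1   0.19  0.54 -2.12]
```

Emit:
{"method": "apply_moves", "body": {
  "plan": [
    [[0, 0, 0, 0, 0.006, 0, -0.1], [0, 0, 0, 0, 0.016, 0, -0.35], [0, 0, 0, 0, 0.025, 0, -0.5], [0, 0, 0, 0, 0.025, 0, -0.5], [0, 0, 0, 0, 0.025, 0, -0.5]]
  ]
}}

```text
clock: 8.23
tcp_pos: [0.5021, -0.0308, 0.0203]
orientation: [-3.108, 0.456, 0.001]
contact_force: [-0.4, 0.6, 0.8]
grip_width: 0.0637
```

```bash
python3 -c "
from h import *
where()
d=snap('scene','s4'); P=[np.r_[O+QJ@np.array(p)/1e3,.06] for p in [(30,50),(90,50)]]; print(proj('s4',P)); a=d['pixels'][150:250,130:263]; cv2.imwrite('pics/s4c.png',cv2.resize(a,None,fx=6,fy=6,interpolation=cv2.INTER_CUBIC))"
```

```text
t 8.23 jig x 5.1 y -87.7 z 20.3  yax.jigx 1.000 zdown 1.0000 Fjig -0.5 -0.6 Fz 0.8 grip 63.7 J [ 0.09  0.52 -0.19  2.1   0.19  0.53 -2.1 ]
[[178.53670396 192.20831349]
 [165.04424012 179.8651846 ]]
```

View pics/s4c.png

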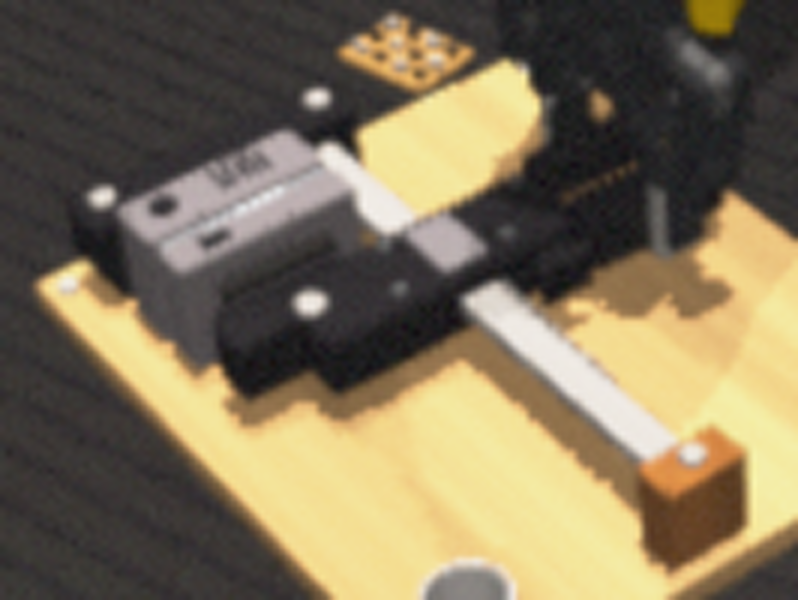

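Emit:
{"method": "apply_moves", "body": {
  "plan": [
    [[0, 0, 0, 0, 0, 0, -0.42], [0, 0, 0, 0, -0.001, 0, -0.36], [0, 0, 0, 0, -0.003, 0, -0.3], [0, 0, 0, 0, -0.006, 0, -0.24], [0, 0, 0, 0, -0.009, 0, -0.18], [0, 0, 0, 0, -0.011, 0, -0.12], [0, 0, 0, 0, -0.011, 0, -0.12]]
  ]
}}

```text
clock: 8.87
tcp_pos: [0.5031, -0.027, 0.0215]
orientation: [3.107, -0.459, -0.001]
contact_force: [-9.0, -0.1, 22.1]
grip_width: 0.0492
```

```bash
python3 -c "
from h import *
where()"
```

```text
t 8.87 jig x 1.2 y -87.8 z 21.5  yax.jigx 1.000 zdown 1.0000 Fjig 2.7 -8.6 Fz 22.1 grip 49.2 J [ 0.08  0.52 -0.19  2.1   0.19  0.54 -2.11]
```

Emit:
{"method": "apply_moves", "body": {
  "plan": [
    [[0, 0, 0, 0, -0.001, 0, -0.08], [0, 0, 0, 0, -0.002, 0, -0.04], [0, 0, 0, 0, -0.003, 0, 0.0], [0, 0, 0, 0, -0.004, 0, 0.02], [0, 0, 0, 0, -0.004, 0, 0.02], [0, 0, 0, 0, -0.004, 0, 0.02]]
  ]
}}

```text
clock: 9.37
tcp_pos: [0.5038, -0.0249, 0.0215]
orientation: [3.108, -0.456, -0.0]
contact_force: [-4.0, 0.7, 13.1]
grip_width: 0.0425
```

```bash
python3 -c "
from h import *
where()"
```

```text
t 9.37 jig x -1.0 y -87.7 z 21.5  yax.jigx 1.000 zdown 1.0000 Fjig 0.5 -4.0 Fz 13.1 grip 42.5 J [ 0.08  0.52 -0.19  2.1   0.19  0.54 -2.11]
```

Emit:
{"method": "apply_moves", "body": {
  "plan": [
    [[0, 0, 0, 0, -0.001, 0, 0.04], [0, 0, 0, 0, -0.002, 0, 0.06], [0, 0, 0, 0, -0.003, 0, 0.08], [0, 0, 0, 0, -0.004, 0, 0.1], [0, 0, 0, 0, -0.005, 0, 0.12], [0, 0, 0, 0, -0.005, 0, 0.12], [0, 0, 0, 0, -0.005, 0, 0.12]]
  ]
}}

```text
clock: 9.95
tcp_pos: [0.504, -0.0241, 0.0218]
orientation: [3.106, -0.459, -0.001]
contact_force: [-7.8, -2.0, 20.2]
grip_width: 0.0392
```

```bash
python3 -c "
from h import *
where()"
```

```text
t 9.95 jig x -1.8 y -87.7 z 21.8  yax.jigx 1.000 zdown 1.0000 Fjig 4.1 -6.9 Fz 20.2 grip 39.2 J [ 0.08  0.52 -0.19  2.1   0.19  0.54 -2.11]
```

Emit:
{"method": "apply_moves", "body": {
  "plan": [
    [[0, 0, 0, 0, 0.006, 0, -0.1], [0, 0, 0, 0, 0.016, 0, -0.35], [0, 0, 0, 0, 0.025, 0, -0.5], [0, 0, 0, 0, 0.025, 0, -0.5], [0, 0, 0, 0, 0.025, 0, -0.5], [0, 0, 0, 0, 0.025, 0, -0.42], [0, 0, 0, 0, 0.024, 0, -0.36], [0, 0, 0, 0, 0.022, 0, -0.3], [0, 0, 0, 0, 0.019, 0, -0.24], [0, 0, 0, 0, 0.016, 0, -0.18], [0, 0, 0, 0, 0.014, 0, -0.12], [0, 0, 0, 0, 0.014, 0, -0.12]]
  ]
}}

```text
clock: 10.95
tcp_pos: [0.502, -0.0296, 0.0213]
orientation: [3.106, -0.46, -0.003]
contact_force: [-8.4, -2.0, 22.0]
grip_width: 0.0494
```

```bash
python3 -c "
from h import *
where()"
```

```text
t 10.95 jig x 4.0 y -88.0 z 21.3  yax.jigx 1.000 zdown 1.0000 Fjig 4.3 -7.5 Fz 22.0 grip 49.4 J [ 0.09  0.52 -0.19  2.1   0.19  0.54 -2.1 ]
```

Emit:
{"method": "apply_moves", "body": {
  "plan": [
    [[0, 0, 0, 0, -0.001, 0, -0.08], [0, 0, 0, 0, -0.002, 0, -0.04], [0, 0, 0, 0, -0.003, 0, 0.0], [0, 0, 0, 0, -0.004, 0, 0.02], [0, 0, 0, 0, -0.004, 0, 0.02], [0, 0, 0, 0, -0.004, 0, 0.02]]
  ]
}}

```text
clock: 11.45
tcp_pos: [0.5028, -0.0273, 0.0216]
orientation: [3.107, -0.457, -0.001]
contact_force: [-6.1, -1.5, 17.5]
grip_width: 0.0421
```

```bash
python3 -c "
from h import *
where()"
```

```text
t 11.45 jig x 1.5 y -87.9 z 21.6  yax.jigx 1.000 zdown 1.0000 Fjig 3.1 -5.4 Fz 17.5 grip 42.1 J [ 0.09  0.52 -0.19  2.1   0.19  0.54 -2.11]
```

Emit:
{"method": "apply_moves", "body": {
  "plan": [
    [[0, 0, 0, 0, -0.001, 0, 0.04], [0, 0, 0, 0, -0.002, 0, 0.06], [0, 0, 0, 0, -0.003, 0, 0.08], [0, 0, 0, 0, -0.004, 0, 0.1], [0, 0, 0, 0, -0.005, 0, 0.12], [0, 0, 0, 0, -0.005, 0, 0.12], [0, 0, 0, 0, -0.005, 0, 0.12]]
  ]
}}

```text
clock: 12.03
tcp_pos: [0.5035, -0.0249, 0.0218]
orientation: [3.108, -0.457, -0.001]
contact_force: [-7.7, 0.6, 18.4]
grip_width: 0.0378
```

```bash
python3 -c "
from h import *
where(); d=snap('scene','s5'); a=d['pixels'][150:250,130:263]; cv2.imwrite('pics/s5c.png',cv2.resize(a,None,fx=6,fy=6,interpolation=cv2.INTER_CUBIC))"
```

```text
t 12.03 jig x -1.0 y -88.0 z 21.8  yax.jigx 1.000 zdown 1.0000 Fjig 1.6 -7.6 Fz 18.4 grip 37.8 J [ 0.08  0.52 -0.19  2.1   0.19  0.54 -2.11]
```

View pics/s5c.png

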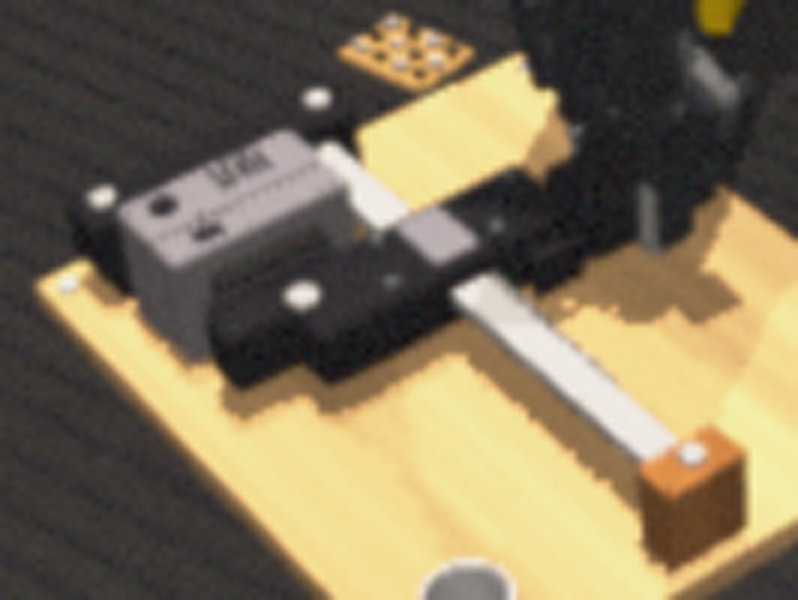

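Emit:
{"method": "apply_moves", "body": {
  "plan": [
    [[0, 0, 0, 0, 0.006, 0, -0.1], [0, 0, 0, 0, 0.016, 0, -0.35], [0, 0, 0, 0, 0.025, 0, -0.5], [0, 0, 0, 0, 0.025, 0, -0.5], [0, 0, 0, 0, 0.025, 0, -0.5], [0, 0, 0, 0, 0.025, 0, -0.42], [0, 0, 0, 0, 0.024, 0, -0.38], [0, 0, 0, 0, 0.023, 0, -0.34], [0, 0, 0, 0, 0.021, 0, -0.3], [0, 0, 0, 0, 0.019, 0, -0.26], [0, 0, 0, 0, 0.018, 0, -0.22], [0, 0, 0, 0, 0.018, 0, -0.2]]
  ]
}}

```text
clock: 13.08
tcp_pos: [0.5012, -0.0327, 0.0212]
orientation: [3.107, -0.46, -0.002]
contact_force: [-5.9, -2.1, 13.5]
grip_width: 0.0518
```

```bash
python3 -c "
from h import *
where()"
```

```text
t 13.08 jig x 7.2 y -88.0 z 21.2  yax.jigx 1.000 zdown 1.0000 Fjig 3.7 -5.0 Fz 13.5 grip 51.8 J [ 0.1   0.52 -0.19  2.1   0.19  0.54 -2.1 ]
```

Emit:
{"method": "apply_moves", "body": {
  "plan": [
    [[0, 0, 0, 0, -0.001, 0, -0.16], [0, 0, 0, 0, -0.002, 0, -0.12], [0, 0, 0, 0, -0.004, 0, -0.08], [0, 0, 0, 0, -0.004, 0, -0.08]]
  ]
}}

```text
clock: 13.42
tcp_pos: [0.5022, -0.03, 0.0216]
orientation: [-3.108, 0.458, 0.001]
contact_force: [-6.6, -0.1, 17.1]
grip_width: 0.046
```

```bash
python3 -c "
from h import *
where()"
```

```text
t 13.42 jig x 4.3 y -87.8 z 21.6  yax.jigx 1.000 zdown 1.0000 Fjig 1.9 -6.3 Fz 17.1 grip 46.0 J [ 0.09  0.52 -0.19  2.1   0.19  0.54 -2.1 ]
```

Emit:
{"method": "apply_moves", "body": {
  "plan": [
    [[0, 0, 0, 0, -0.001, 0, -0.05], [0, 0, 0, 0, -0.002, 0, -0.02], [0, 0, 0, 0, -0.003, 0, 0.0], [0, 0, 0, 0, -0.003, 0, 0.0], [0, 0, 0, 0, -0.003, 0, 0.0]]
  ]
}}

```text
clock: 13.83
tcp_pos: [0.5029, -0.0282, 0.0218]
orientation: [-3.107, 0.457, -0.001]
contact_force: [-4.4, 8.9, 11.3]
grip_width: 0.0431
```

```bash
python3 -c "
from h import *
where()"
```

```text
t 13.83 jig x 2.3 y -87.6 z 21.8  yax.jigx 1.000 zdown 1.0000 Fjig -7.3 -6.8 Fz 11.3 grip 43.1 J [ 0.09  0.52 -0.19  2.1   0.19  0.54 -2.1 ]
```

Emit:
{"method": "apply_moves", "body": {
  "plan": [
    [[0, 0, 0, 0, -0.003, 0, 0.0], [0, 0, 0, 0, -0.005, 0, 0.04], [0, 0, 0, 0, -0.005, 0, 0.04], [0, 0, 0, 0, -0.005, 0, 0.04]]
  ]
}}

```text
clock: 14.17
tcp_pos: [0.5031, -0.0273, 0.0218]
orientation: [3.108, -0.457, -0.0]
contact_force: [-6.8, -0.3, 19.9]
grip_width: 0.0412
```

```bash
python3 -c "
from h import *
where()"
```

```text
t 14.17 jig x 1.5 y -87.7 z 21.8  yax.jigx 1.000 zdown 1.0000 Fjig 2.2 -6.4 Fz 19.9 grip 41.2 J [ 0.09  0.52 -0.19  2.1   0.19  0.54 -2.1 ]
```

Emit:
{"method": "apply_moves", "body": {
  "plan": [
    [[0, 0, 0, 0, -0.001, 0, 0.08], [0, 0, 0, 0, -0.002, 0, 0.1], [0, 0, 0, 0, -0.002, 0, 0.1], [0, 0, 0, 0, -0.002, 0, 0.1], [0, 0, 0, 0, -0.002, 0, 0.1]]
  ]
}}

```text
clock: 14.58
tcp_pos: [0.5031, -0.027, 0.0219]
orientation: [3.107, -0.458, -0.001]
contact_force: [-7.5, -1.7, 21.6]
grip_width: 0.04
```

```bash
python3 -c "
from h import *
where()
for n in('top','scene'): snap(n,n[0]+'6')
a=cv2.imread('pics/s0.png') if 0 else cv2.imread('pics/s6.png')[160:225,140:210]
b=cv2.imread('pics/t6.png')[110:185,335:400]
f=lambda i:cv2.resize(i,(390,450),interpolation=cv2.INTER_CUBIC)
cv2.imwrite('pics/c6.png',np.hstack([f(a),f(b)]))"
```

```text
t 14.58 jig x 1.2 y -87.8 z 21.9  yax.jigx 1.000 zdown 1.0000 Fjig 3.8 -6.8 Fz 21.6 grip 40.0 J [ 0.08  0.52 -0.19  2.1   0.19  0.54 -2.11]
```

View pics/c6.png

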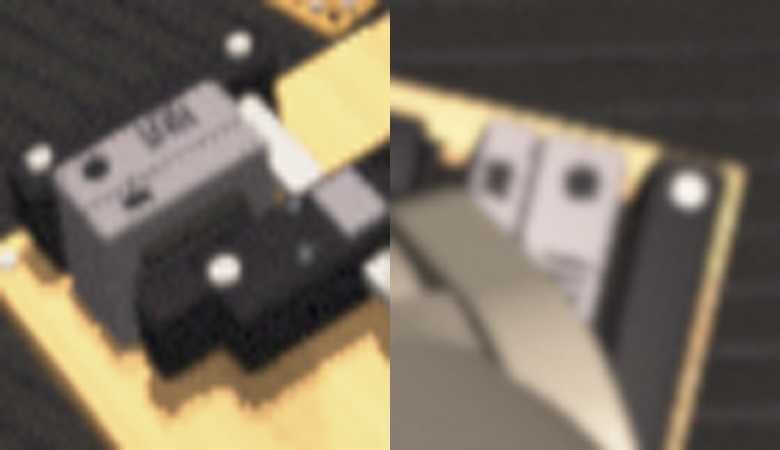

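```bash
python3 -c "
from h import *
J=lambda uv:((back('t6',uv,.07)[:,:2]-O)@QJ*1000).round(1)
print(J([(351.2,130.3),(374.2,135)]))
for f in('t3','t4','t6'):
  g=cv2.imread('pics/%s.png'%f).astype(float).mean(2)
  # profile along jig x at y=88,78 on top of case
  for y in(80,):
    xs=np.arange(24,104,2); P=[np.r_[O+QJ@np.array([x,y])/1e3,.07] for x in xs]; uv=proj(f,np.array(P)).astype(np.float32)
    print(f,y,list(zip(xs.tolist(),cv2.remap(g.astype(np.float32),uv[:,:1],uv[:,1:],1).ravel().astype(int).tolist())))
"
```

```text
[[44.6 90.7]
 [87.5 92.4]]
t3 80 [(24, 123), (26, 172), (28, 202), (30, 209), (32, 205), (34, 182), (36, 148), (38, 145), (40, 160), (42, 152), (44, 138), (46, 140), (48, 161), (50, 185), (52, 198), (54, 220), (56, 243), (58, 247), (60, 231), (62, 200), (64, 201), (66, 209), (68, 199), (70, 162), (72, 113), (74, 82), (76, 73), (78, 83), (80, 122), (82, 172), (84, 197), (86, 196), (88, 178), (90, 152), (92, 102), (94, 51), (96, 43), (98, 57), (100, 68), (102, 83)]
t4 80 [(24, 90), (26, 123), (28, 169), (30, 200), (32, 206), (34, 190), (36, 157), (38, 141), (40, 162), (42, 169), (44, 152), (46, 144), (48, 152), (50, 170), (52, 187), (54, 199), (56, 226), (58, 242), (60, 230), (62, 200), (64, 200), (66, 209), (68, 198), (70, 162), (72, 113), (74, 81), (76, 73), (78, 82), (80, 118), (82, 167), (84, 196), (86, 195), (88, 183), (90, 159), (92, 106), (94, 52), (96, 43), (98, 56), (100, 67), (102, 82)]
t6 80 [(24, 56), (26, 56), (28, 74), (30, 96), (32, 136), (34, 182), (36, 202), (38, 195), (40, 163), (42, 133), (44, 144), (46, 158), (48, 154), (50, 144), (52, 145), (54, 164), (56, 189), (58, 187), (60, 166), (62, 170), (64, 196), (66, 209), (68, 198), (70, 162), (72, 113), (74, 81), (76, 73), (78, 81), (80, 118), (82, 167), (84, 195), (86, 195), (88, 182), (90, 158), (92, 105), (94, 53), (96, 44), (98, 57), (100, 67), (102, 82)]
```

Emit:
{"method": "apply_moves", "body": {
  "plan": [
    [[0, 0, 0, 0, 0.006, 0, -0.1], [0, 0, 0, 0, 0.016, 0, -0.35], [0, 0, 0, 0, 0.0225, 0, -0.5], [0, 0, 0, 0, 0.0225, 0, -0.5], [0, 0, 0, 0, 0.0225, 0, -0.5], [0, 0, 0, 0, 0.0225, 0, -0.42], [0, 0, 0, 0, 0.021, 0, -0.38], [0, 0, 0, 0, 0.0195, 0, -0.34], [0, 0, 0, 0, 0.0175, 0, -0.3], [0, 0, 0, 0, 0.0155, 0, -0.26], [0, 0, 0, 0, 0.0135, 0, -0.22], [0, 0, 0, 0, 0.0135, 0, -0.2]]
  ]
}}

```text
clock: 15.68
tcp_pos: [0.5011, -0.0326, 0.0212]
orientation: [3.106, -0.46, -0.002]
contact_force: [-5.7, -2.6, 14.1]
grip_width: 0.0517
```

```bash
python3 -c "
from h import *
where()"
```

```text
t 15.68 jig x 7.1 y -88.0 z 21.2  yax.jigx 1.000 zdown 1.0000 Fjig 4.1 -4.7 Fz 14.1 grip 51.7 J [ 0.1   0.52 -0.19  2.1   0.19  0.54 -2.1 ]
```

Emit:
{"method": "apply_moves", "body": {
  "plan": [
    [[0, 0, 0, 0, -0.002, 0, -0.16], [0, 0, 0, 0, -0.004, 0, -0.12], [0, 0, 0, 0, -0.006, 0, -0.08], [0, 0, 0, 0, -0.008, 0, -0.04], [0, 0, 0, 0, -0.0105, 0, 0.0], [0, 0, 0, 0, -0.0125, 0, 0.04], [0, 0, 0, 0, -0.0135, 0, 0.07], [0, 0, 0, 0, -0.0135, 0, 0.07], [0, 0, 0, 0, -0.0135, 0, 0.07]]
  ]
}}

```text
clock: 16.43
tcp_pos: [0.5029, -0.0269, 0.0218]
orientation: [3.107, -0.458, -0.002]
contact_force: [-7.6, -1.3, 21.6]
grip_width: 0.0402
```

```bash
python3 -c "
from h import *
where()"
```

```text
t 16.43 jig x 1.2 y -88.0 z 21.8  yax.jigx 1.000 zdown 1.0000 Fjig 3.4 -6.9 Fz 21.6 grip 40.2 J [ 0.08  0.52 -0.19  2.1   0.19  0.54 -2.11]
```

Emit:
{"method": "apply_moves", "body": {
  "plan": [
    [[0, 0, 0, 0, 0, 0, 0.12], [0, 0, 0, 0, 0, 0, 0.15], [0, 0, 0, 0, 0, 0, 0.15], [0, 0, 0, 0, 0, 0, 0.15], [0, 0, 0, 0, 0, 0, 0.15]]
  ]
}}

```text
clock: 16.85
tcp_pos: [0.5029, -0.0269, 0.0218]
orientation: [3.107, -0.458, -0.002]
contact_force: [-7.5, -2.0, 20.7]
grip_width: 0.0405
```

```bash
python3 -c "
from h import *
where(); f='t7'; snap('top',f)
for f in('top0','t6','t7'):
  g=cv2.imread('pics/%s.png'%f).astype(np.float32).mean(2)
  xs=np.arange(28,100,2); P=[np.r_[O+QJ@np.array([x,84])/1e3,.07] for x in xs]; uv=proj(f,np.array(P)).astype(np.float32)
  print(f,list(zip(xs.tolist(),cv2.remap(g,uv[:,:1],uv[:,1:],1).ravel().astype(int).tolist())))
"
```

```text
t 16.85 jig x 1.1 y -88.0 z 21.8  yax.jigx 1.000 zdown 1.0000 Fjig 4.0 -6.7 Fz 20.7 grip 40.5 J [ 0.08  0.52 -0.19  2.1   0.19  0.54 -2.11]
top0 [(28, 219), (30, 219), (32, 216), (34, 199), (36, 163), (38, 160), (40, 183), (42, 193), (44, 194), (46, 196), (48, 196), (50, 197), (52, 195), (54, 209), (56, 233), (58, 238), (60, 217), (62, 190), (64, 193), (66, 200), (68, 196), (70, 182), (72, 161), (74, 139), (76, 130), (78, 140), (80, 165), (82, 185), (84, 193), (86, 189), (88, 186), (90, 179), (92, 138), (94, 76), (96, 48), (98, 54)]
t6 [(28, 172), (30, 198), (32, 210), (34, 218), (36, 222), (38, 221), (40, 205), (42, 165), (44, 164), (46, 192), (48, 204), (50, 205), (52, 204), (54, 204), (56, 199), (58, 181), (60, 160), (62, 169), (64, 196), (66, 208), (68, 205), (70, 189), (72, 161), (74, 132), (76, 120), (78, 129), (80, 158), (82, 188), (84, 201), (86, 197), (88, 192), (90, 184), (92, 144), (94, 81), (96, 50), (98, 57)]
t7 [(28, 171), (30, 197), (32, 210), (34, 218), (36, 222), (38, 221), (40, 205), (42, 165), (44, 165), (46, 192), (48, 203), (50, 204), (52, 204), (54, 205), (56, 200), (58, 181), (60, 160), (62, 168), (64, 196), (66, 208), (68, 205), (70, 189), (72, 161), (74, 131), (76, 120), (78, 129), (80, 158), (82, 188), (84, 201), (86, 196), (88, 192), (90, 184), (92, 143), (94, 80), (96, 50), (98, 56)]
```

Emit:
{"method": "apply_moves", "body": {
  "plan": [
    [[0, 0, 0, 0, 0.008, 0, -0.1], [0, 0, 0, 0, 0.016, 0, -0.35], [0, 0, 0, 0, 0.02, 0, -0.6], [0, 0, 0, 0, 0.016, 0, -1], [0, 0, 0, 0, 0.015, 0, -1], [0, 0, 0, 0, 0.015, 0, -1]]
  ]
}}

```text
clock: 17.4
tcp_pos: [0.502, -0.0317, 0.0204]
orientation: [-3.108, 0.455, -0.0]
contact_force: [0.3, 0.1, 0.4]
grip_width: 0.0856
```

```bash
python3 -c "
from h import *
where(); snap('wrist','w2'); a=cv2.imread('pics/w2.png'); cv2.imwrite('pics/w2b.png',cv2.resize(a,(800,600),interpolation=cv2.INTER_CUBIC))"
```

```text
t 17.40 jig x 5.9 y -87.5 z 20.4  yax.jigx 1.000 zdown 1.0000 Fjig -0.2 0.2 Fz 0.4 grip 85.6 J [ 0.1   0.52 -0.19  2.1   0.19  0.53 -2.09]
```

View pics/w2b.png

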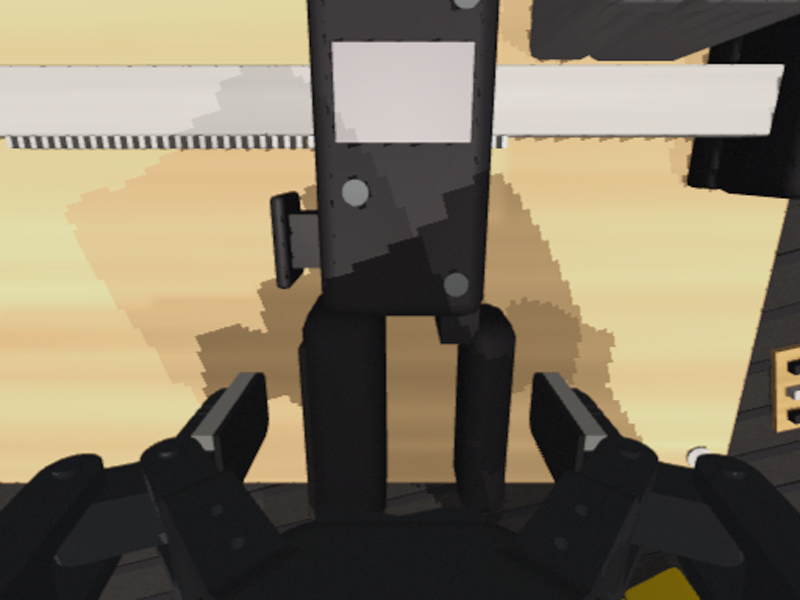

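Emit:
{"method": "apply_moves", "body": {
  "plan": [
    [[0, 0, 0, 0, 0, -0.07, -1], [0, 0, 0, 0, -0.005, -0.14, -1], [0, 0, 0, 0.06, -0.0125, -0.15, -1], [0, 0, 0, 0.12, -0.0125, -0.15, -1], [0, 0, 0, 0.136, -0.0125, -0.15, -1], [0, 0, 0, 0.136, -0.0125, -0.14, -1], [0, 0, 0, 0.136, -0.0125, -0.1, -1], [0, 0, 0, 0.136, -0.0125, -0.06, -1], [0, 0, 0, 0.136, -0.0125, -0.02, -1], [0, 0, 0, 0.136, -0.0125, 0.0, -1], [0, 0, 0, 0.136, -0.0125, 0.0, -1]]
  ]
}}

```text
clock: 18.37
tcp_pos: [0.5526, -0.0426, 0.0182]
orientation: [3.108, -0.455, -0.008]
contact_force: [-0.7, 0.8, 0.1]
grip_width: 0.0856
```

```bash
python3 -c "
from h import *
where()"
```

```text
t 18.37 jig x 2.2 y -35.9 z 18.2  yax.jigx 1.000 zdown 1.0000 Fjig -0.6 -0.9 Fz 0.1 grip 85.6 J [ 0.11  0.58 -0.19  1.98  0.18  0.6  -2.06]
```

Emit:
{"method": "apply_moves", "body": {
  "plan": [
    [[0, 0, 0, 0, 0, 0, -0.5], [0, 0, 0, 0, 0, 0, -0.4], [0, 0, 0, 0, 0, 0, -0.3], [0, 0, 0, 0, 0.002, 0, -0.22], [0, 0, 0, 0, 0.004, 0, -0.15], [0, 0, 0, 0, 0.005, 0, -0.1], [0, 0, 0, 0, 0.005, 0, -0.05], [0, 0, 0, 0, 0.005, 0, -0.05], [0, 0, 0, 0, 0.005, 0, -0.05]]
  ]
}}

```text
clock: 19.12
tcp_pos: [0.5555, -0.0447, 0.0222]
orientation: [-3.108, 0.455, -0.003]
contact_force: [-3.9, 1.2, 11.4]
grip_width: 0.0478
```

```bash
python3 -c "
from h import *
where()"
```

```text
t 19.12 jig x 3.3 y -32.5 z 22.2  yax.jigx 1.000 zdown 1.0000 Fjig -0.0 -4.1 Fz 11.4 grip 47.8 J [ 0.12  0.58 -0.19  1.98  0.18  0.6  -2.06]
```

Emit:
{"method": "apply_moves", "body": {
  "plan": [
    [[0, 0, 0, 0, -0.001, 0, -0.05], [0, 0, 0, 0, -0.004, 0, -0.05], [0, 0, 0, 0, -0.009, 0, -0.05], [0, 0, 0, 0, -0.015, 0, -0.05], [0, 0, 0, 0, -0.021, 0, -0.05], [0, 0, 0, 0, -0.027, 0, -0.05], [0, 0, 0, 0, -0.033, 0, -0.05], [0, 0, 0, 0, -0.039, 0, -0.05], [0, 0, 0, 0, -0.045, 0, -0.05], [0, 0, 0, 0, -0.05, 0, -0.05], [0, 0, 0, 0, -0.053, 0, -0.05], [0, 0, 0, 0, -0.055, 0, -0.05]]
  ],
  "force": 25
}}

```text
clock: 20.12
tcp_pos: [0.5616, -0.0241, 0.0222]
orientation: [3.108, -0.455, 0.002]
contact_force: [-4.7, -2.0, 12.6]
grip_width: 0.048
```

```bash
python3 -c "
from h import *
where(); d=snap('scene','s8'); a=d['pixels'][150:250,130:263]; cv2.imwrite('pics/s8c.png',cv2.resize(a,None,fx=6,fy=6,interpolation=cv2.INTER_CUBIC))"
```

```text
t 20.12 jig x -18.1 y -32.4 z 22.2  yax.jigx 1.000 zdown 1.0000 Fjig 3.2 -4.0 Fz 12.6 grip 48.0 J [ 0.08  0.58 -0.19  1.96  0.18  0.61 -2.09]
```

View pics/s8c.png

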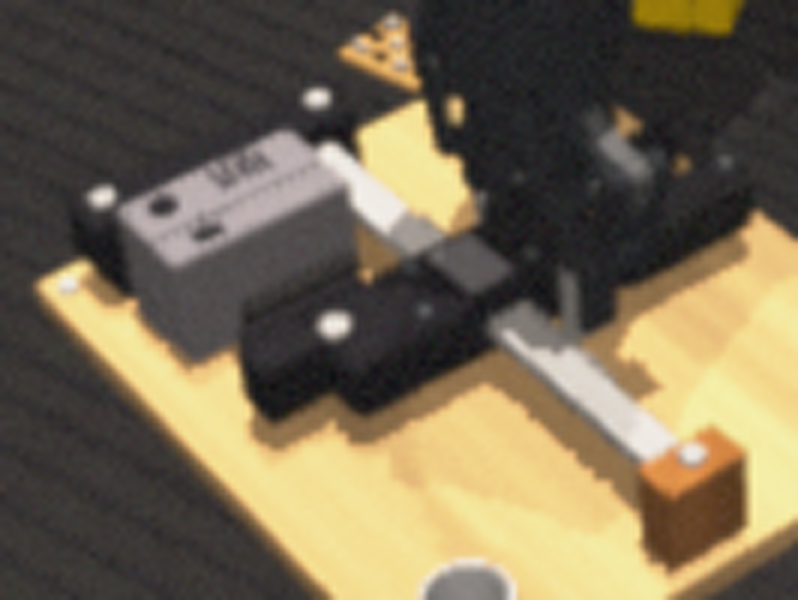

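Emit:
{"method": "apply_moves", "body": {
  "plan": [
    [[0, 0, 0, 0, -0.003, 0, -0.05], [0, 0, 0, 0, -0.007, 0, -0.05], [0, 0, 0, 0, -0.01, 0, -0.05], [0, 0, 0, 0, -0.011, 0, -0.05], [0, 0, 0, 0, -0.011, 0, -0.05], [0, 0, 0, 0, -0.011, 0, -0.12], [0, 0, 0, 0, -0.014, 0, -0.25], [0, 0, 0, 0, -0.017, 0, -0.4], [0, 0, 0, 0, -0.017, 0, -0.7], [0, 0, 0, 0, -0.017, 0, -1], [0, 0, 0, 0, -0.017, 0, -1], [0, 0, 0, 0, -0.017, 0, -1]]
  ]
}}

```text
clock: 21.17
tcp_pos: [0.5629, -0.0177, 0.0204]
orientation: [3.108, -0.456, -0.0]
contact_force: [-0.5, 0.0, 0.6]
grip_width: 0.0858
```

```bash
python3 -c "
from h import *
where()"
```

```text
t 21.17 jig x -24.6 y -33.0 z 20.4  yax.jigx 1.000 zdown 1.0000 Fjig 0.1 -0.5 Fz 0.6 grip 85.8 J [ 0.07  0.59 -0.19  1.96  0.18  0.61 -2.1 ]
```

Emit:
{"method": "apply_moves", "body": {
  "plan": [
    [[0, 0, 0, 0, 0, -0.03, -1], [0, 0, 0, 0, 0, -0.08, -1], [0, 0, 0, 0, 0, -0.16, -1], [0, 0, 0, 0, 0, -0.25, -1], [0, 0, 0, 0, 0, -0.35, -1], [0, 0, 0, 0, 0, -0.42, -1], [0, 0, 0, -0.1, 0.1, -0.45, -1], [0, 0, 0, -0.2, 0.2, -0.45, -1], [0, 0, 0, -0.2, 0.3, -0.45, -1], [0, 0, 0, -0.2, 0.4, -0.45, -1], [0, 0, 0, -0.2, 0.4, -0.45, -1], [0, 0, 0, -0.2, 0.4, -0.45, -1]]
  ]
}}

```text
clock: 22.17
tcp_pos: [0.4376, -0.1528, 0.2014]
orientation: [3.104, -0.468, -0.0]
contact_force: [0.2, -0.2, -0.1]
grip_width: 0.0854
```

```bash
python3 -c "
from h import *
where(); d=snap('top','t9'); a=d['pixels']
for f in('top0','t9'):
  g=cv2.imread('pics/%s.png'%f).astype(np.float32).mean(2)
  xs=np.arange(28,100,2); P=[np.r_[O+QJ@np.array([x,84])/1e3,.07] for x in xs]; uv=proj(f,np.array(P)).astype(np.float32)
  print(f,list(zip(xs.tolist(),cv2.remap(g,uv[:,:1],uv[:,1:],1).ravel().astype(int).tolist())))
cv2.imwrite('pics/t9b.png',cv2.resize(a[80:290,150:430],None,fx=2.85,fy=2.85,interpolation=cv2.INTER_CUBIC))"
```

```text
t 22.17 jig x 140.4 y -115.1 z 201.4  yax.jigx 1.000 zdown 1.0000 Fjig 0.1 0.3 Fz -0.1 grip 85.4 J [ 0.35  0.17 -0.17  2.07  0.04  0.91 -1.71]
top0 [(28, 219), (30, 219), (32, 216), (34, 199), (36, 163), (38, 160), (40, 183), (42, 193), (44, 194), (46, 196), (48, 196), (50, 197), (52, 195), (54, 209), (56, 233), (58, 238), (60, 217), (62, 190), (64, 193), (66, 200), (68, 196), (70, 182), (72, 161), (74, 139), (76, 130), (78, 140), (80, 165), (82, 185), (84, 193), (86, 189), (88, 186), (90, 179), (92, 138), (94, 76), (96, 48), (98, 54)]
t9 [(28, 224), (30, 225), (32, 224), (34, 223), (36, 221), (38, 219), (40, 202), (42, 161), (44, 161), (46, 188), (48, 199), (50, 201), (52, 200), (54, 201), (56, 196), (58, 177), (60, 156), (62, 166), (64, 192), (66, 204), (68, 201), (70, 186), (72, 158), (74, 129), (76, 118), (78, 126), (80, 155), (82, 184), (84, 196), (86, 191), (88, 187), (90, 181), (92, 140), (94, 78), (96, 49), (98, 55)]
```

View pics/t9b.png

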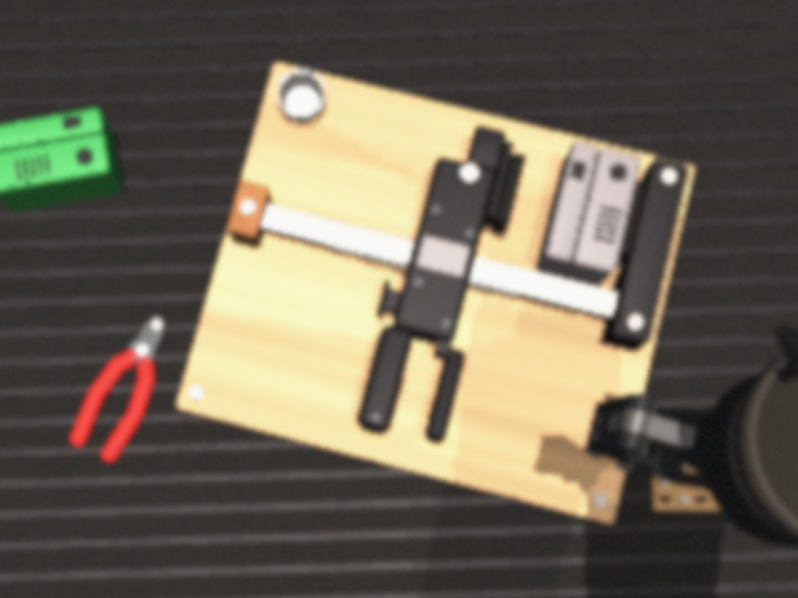

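```bash
python3 -c "
from bench import r
print(r.hand_in())"
```

```text
the job is handed in; nothing more can be done
None
```

I pressed the lid home with the trigger clamp, drew the jaw well back and handed the job in at about 22 s of the 61 s allowed. As far as my checks show, the job was done as asked.

- **Squeezing:** I worked the trigger at a 20 N grip for eight strokes. On the last two it went solid at about 40 mm, short of the 38 mm of a full stroke, with no further head advance. I stopped there.
- **Release:** I let the trigger spring free, pinched the release tab against the housing, and drew the head back about 25 mm. I then opened the gripper and lifted the arm clear.
- **Last checks:** The final top image shows the seam closed to a thin line, with the lid moved in about 6 mm from its start. The case stands where it was when pressed, with the jaw about 25 mm off it. The pot and cutters look undisturbed; the arm partly hid the board in that picture. The tool reads no contact force.

**Less certain points**
- During the fourth stroke the tool briefly pushed the head sideways with about 20 N. I shifted the tool back straight away. I put the jaw force then at under 40 N, and no damage shows in the images.
- Near the end of a stroke my estimates of the head's position differed by about 1 mm. I took the lid as home from the trigger stalling at the same point twice and from the closed seam.

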